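Shorten the worktop rail by one hole and hang the sponge caddy on it

TASK

Shorten the telescoping rail by exactly one hole: squeeze in the sprung button on its sleeve, slide the sleeve towards the fixed post to the next hole, and let go so that the button pops out again. Then hook the sponge caddy over the rail near its free-leg end and slide it along the rail, without lifting it off, until its hook sits over the dark band; leave it hanging straight there. Do not knock the other things about.

Things in the scene. Friction and masses are not known exactly. Their poses are not given: they have to be found in the camera images.
- stand: fixed part of the rail. Origin on the worktop under the rail's axis, which runs along its y, 180 mm up; x points away from the robot, yaw within 0.15 rad. At y = +180 mm a post (18 mm thick, 195 mm tall, foot 80 x 55 x 14 mm) carries a thin tube, 15 mm across, with holes every 40 mm, on which the sleeve slides
- housing (a point): centre, on the rail's axis, of the grey plastic housing at the sleeve's mouth (30 mm along x, 44 along y, 34 high); at y = +30 mm of the stand at the start; moves with the sleeve, axes as the stand's. With its button out it measures 40 mm from front to back, 32 mm when squeezed (17 mm before the axis, 15 behind)
- button_end (a point): middle of the outer end of the black round button, 16 mm across, that sticks out of the housing's face towards the robot (-x): 25 mm from the rail's axis when out, 17 mm when pressed home
- leg (a point): on the rail's axis at the far end of the sleeve, 215 mm to -y of the housing's centre. The sleeve is a steel tube 22 mm across from the housing to here; here a bracket (22 mm along y) and a leg 14 mm thick go down to a foot (80 mm along x, 18 along y, 10 high) on the worktop; all move with the sleeve
- mark (a point): middle of the dark band (30 mm wide, flush) round the sleeve, on the rail's axis, 70 mm to -y of the housing's centre; axes as the stand's; moves with the sleeve
- hang (a point): point on the rail's axis near the leg, 80 mm to -y of the band's middle, where the caddy is to be hooked on; moves with the sleeve
- sleeve (a joint): position of the sleeve along the fixed tube, m: 0 at the start, plus = shorter (sleeve towards the post, along the stand's +y). Holes at -0.04, 0, 0.04 and 0.08, about 3 mm of play either way; friction about 3 N. The next hole to go to is 0.04
- button (a joint): depth of the button, m: 0 out (locked in a hole), 0.008 pressed home. Below about 0.006 it locks the sleeve when in a hole. Spring 2 N at the start, 6 N pressed home. Let go between holes, it stays in at about 0.006 until a hole comes, then pops out
- caddy: loose white plastic sponge caddy, about 0.16 kg, standing upright, yaw within 0.5 rad. Origin: on its underside below the hook. Open tray, x -24 to +34 mm, 80 mm along y, 40 tall; a 30 mm wide plate at x -18 to -23 mm rises from it to the hook, so the hook is open to +x and downwards
- hook (a point): point in the caddy's hook that lies on the rail's axis when it hangs: 107 mm above the underside, x = y = 0; caddy's axes. The hook is an inverted V crown, 36 mm wide inside, 30 mm along y, with a short back leg at x +18 to +23 mm ending 99 mm above the underside. From tray rim to back leg are 59 mm: the tray stays below the rail while the hook goes over it
- tab (a point): where to grip the caddy: centre of the upright tab over the crown, 150 mm above the underside; the tab is 10 mm thick along x, 24 mm along y, from 126 to 162 mm above the underside
- dispenser_corner (a point): right front corner of the fixed grey water dispenser, over 0.9 m tall, left of the rail; from here its front runs to the left (+y) and slightly towards the robot, to x = 0.59 m at y = 0.59 m (taps and rims 30 mm nearer). Turn the gripper only clear of it
- mug: cream mug, 82 mm across, 94 mm tall, 117 mm with its handle; origin at the centre of its underside
- flask: green drinking flask, 72 mm across, 250 mm tall; origin at the centre of its underside
- tumbler: clear glass tumbler, 84 mm across, 89 mm tall; origin at the centre of its underside
- pepper: pepper mill with grey cap, 44 mm across, 90 mm tall; origin at the centre of its underside
- yoghurt_pot: yoghurt pot, 72 mm across, 71 mm tall; origin at the centre of its underside
- sardines: flat fish tin, 63 x 105 x 24 mm, under the rail; origin at the centre of its underside
- balm: round white pot, 63 mm across, 34 mm tall, under the rail; origin at the centre of its underside
There are look-alikes about, which are no part of the job. Leave any blue or yellow look-alike of the caddy alone.

How it is judged:
On the way, in this order (a step that is already met when the one before it is completed fails the run):
1. the sleeve is locked in the next hole, shorter by one, the button out and let go (value of joint sleeve between 0.036 and 0.044 m and value of joint button below 0.002 m and contact force between the fingers and stand below 0.5 N), for 0.2 s.
2. the caddy's hook sits on the rail near the leg, 50 mm or more from the band's middle (value of joint sleeve between 0.036 and 0.044 m and value of joint button below 0.002 m and x of hook in the frame of mark between -0.012 and 0.012 m and z of hook in the frame of mark between -0.006 and 0.007 m and angle between caddy's own z axis and vertical below 0.15 rad and angle between the y axis of caddy and the y axis of mark, either way round below 0.2 rad and y of hook in the frame of mark between -0.125 and -0.05 m), for 0.2 s.
At the end, for the whole second after the job is handed in: The sleeve is locked one hole shorter (0.04 m, within 4 mm) with the button out (under 2 mm in); the caddy hangs at rest by its hook on the rail, upright within 0.15 rad and square to the rail within 0.2 rad, its hook within 12 mm of the band's middle along the rail (value of joint sleeve between 0.036 and 0.044 m and value of joint button below 0.002 m and x of hook in the frame of mark between -0.012 and 0.012 m and z of hook in the frame of mark between -0.006 and 0.007 m and angle between caddy's own z axis and vertical below 0.15 rad and angle between the y axis of caddy and the y axis of mark, either way round below 0.2 rad and y of hook in the frame of mark between -0.012 and 0.012 m and linear speed of caddy below 0.02 m/s and angular speed of caddy below 0.3 rad/s); the robot touches nothing.
It fails at once if the caddy is lowered onto or lifted off the rail at the band instead of being slid there (its hook 14 to 35 mm above its place on the rail within 40 mm of the band's middle) (x of hook in the frame of mark between -0.03 and 0.03 m and y of hook in the frame of mark between -0.04 and 0.04 m and z of hook in the frame of mark between 0.014 and 0.035 m).
It fails at once if one of the other loose things is knocked over or pushed more than 30 mm (distance of any of mug, flask, tumbler, pepper, yoghurt_pot, sardines, balm from where it was at the start of the episode above 0.03 m or angle between any of mug, flask, tumbler, pepper, yoghurt_pot, sardines, balm's own z axis and vertical above 0.5 rad).
It also fails if it takes over 67 s, if anything falls off the work surface, if the arm or the gripper's body presses on something with over 40 N, if the wrist force passes 120 N, or if a joint passes its speed limit or range.

ROBOT

A 7-joint arm with a two-finger parallel gripper is mounted at the origin on a cart in front of the work surface, level with it; the furniture and walls round the work are solid. World frame = base frame: x ahead of the robot, y to its left, z up, the work surface at z = 0. Lengths are in m, angles in rad, forces in N, time in s.
With the tool pointing down it reaches from about 0.425 to 0.925 m from the base axis. Payload 6.8 kg.
Tool frame: the origin (TCP) lies at the very end of the fingers, on their centre line; the grasp point (between the pads) lies 19 mm behind it; z points along the fingers, y is the line along which they close (so a half turn about z gives the same grasp; the last joint's range is limited). The gripper opens to 85 mm and grips with 20 to 120 N. Pads are 22 mm wide; open, the fingers measure 114 mm over their backs; the gripper's body (76 mm by 85 mm) begins 54 mm behind the grasp point. The pads swing forward as they close: fully open they stand 13 mm farther back than shut.
Start: joints at [1.084, 0.477, 0.022, 1.555, -0.011, 1.109, -0.083], TCP at [0.25, -0.627, 0.231] pointing down, gripper open.
Joint ranges: [-2.96, 2.96], [-0.34, 2.1], [-1.41, 1.46], [0.24, 2.44], [-1.37, 4.51], [0.17, 1.92], [-2.96, 2.96]. Speed limits (rad/s): [2.39, 2.39, 3.14, 3.14, 3.14, 3.14, 3.14].

INTERFACE

Orientations are given as a unit quaternion [w, x, y, z].
In Python, from station import bot gives the robot as it stands. The module is installed in compiled form; this text tells all that it offers.
- The arm moves only by the shell command python3 -m jog 'ROWS' [OPENING] [FORCE]. ROWS is JSON, a list of rows, each a list of 4 numbers: the shift along the tool's x, y, z in cm, then the turn about the tool's z in rad. In form: [[x, y, z, spin], ...]. A call has 1 to 20 rows; each row is the pose to reach, as a shift and turn from the pose commanded when the call began, along the tool's axes at that moment; what a row does not reach only later rows make up. A row lasts 1/12 s, in which the tool goes at most 41.7 mm and 7.16 degrees, less where a joint would pass 70% of its speed; a pose out of reach is approached as far as the arm can. A call with a gripper value outside its range is refused whole. OPENING is the closure, from -1 (fully open) to 1 (shut), set as the call begins (- or left out, the last holds). The fingers move at their own pace and stop on an object; FORCE is the grip in N (left out, the last holds). Time passes only in rows, so rows that repeat a pose let the fingers close. It gives the time, the measured TCP pose, the force, the opening and the grip force at its end, in the units of the state.
- bot.get_obs(): the state, without advancing time (a new reading comes with each control period).
- bot.read_camera(name): name is "side" or "top" or "wrist"; returns a dict with "pixels" (480x640x3 uint8, red, green, blue), "depth" (480x640 float32, m along the optical axis (not along the pixel's ray), 0 where there is no reading), "fovy" (degrees; the focal length in pixels is half the picture's height over the tangent of half this angle, whatever the lens; pixels are square), "cx", "cy" (the principal point, pixels), "pose" (4x4, takes a point from camera to world coordinates). Camera axes: x right, y down, z forward; pixel columns grow to the right and rows downward; lengths in m; the calibration is good to about 2 mm. The wrist camera is an equidistant fisheye: a pixel r from the principal point sees the ray r / f radians off the axis. A picture is of the moment at which its call begins.
- bot.hand_in(): hands the job in; it is judged then, once.
The state is a dict: "t": time; "q": joint angles; "joint_vel": joint speeds; "joint_torque": joint torques, N m; "eef_pos": TCP position; "tool_rot": TCP orientation; "contact_force": force on the tool from outside, world axes, zero at the start; "torque": the same for the moment, N m; "gripper_width": opening from 0.0 (shut) to 1.0 (fully open); "grasp_force": force on a finger pad.
Only numpy, scipy, OpenCV 4.12 (cv2) and the standard library are available. Lean on these libraries where they do the work, as an engineer would, in place of code of your own. Each camera call takes 0.05 s, during which the arm holds its last target. There are 200 camera calls.

## Working session

There is one attempt and no reset: what is moved stays moved. The work goes in short steps, Python scripts to look and compute and a shell command to move; the robot and the scene stay as the last step left them, time stands still between calls to the robot, and variables do not carry over. Pictures are saved under pics/ and viewed, at most 10 in all, crops included, and the job is handed in when it is done.

```bash
mkdir -p pics; cat > h.py <<'E'
from station import bot
import numpy as np, cv2
def cam(n):
    c=bot.read_camera(n); np.savez(''+n+'.npz',**{k:np.asarray(c[k]) for k in c}); return c
def pts(c):
    d=np.asarray(c['depth']); h,w=d.shape; f=h/2/np.tan(np.radians(float(c['fovy']))/2)
    u,v=np.meshgrid(np.arange(w),np.arange(h)); P=np.stack([(u-c['cx'])/f*d,(v-c['cy'])/f*d,d],-1)
    T=np.asarray(c['pose']); return P@T[:3,:3].T+T[:3,3]
E
python3 - <<'E'
from h import *
for n in('side','top'):
    c=cam(n); cv2.imwrite(f'pics/{n}0.png',c['pixels'][...,::-1]); print(n,c['fovy'],c['cx'],c['cy'],np.round(c['pose'],3).tolist())
o=bot.get_obs(); print(o)
E
```

```text
side 55.46927274344847 318.780152116285 238.544399560834 [[-0.975, -0.154, 0.16, 0.406], [-0.222, 0.652, -0.725, 0.712], [0.007, -0.742, -0.67, 0.894], [0.0, 0.0, 0.0, 1.0]]
top 56.21166272249304 317.43373495396315 240.04988981598947 [[0.027, -0.978, 0.205, 0.338], [-1.0, -0.027, 0.004, -0.148], [0.001, -0.205, -0.979, 1.227], [0.0, 0.0, 0.0, 1.0]]
{'t': 0.1, 'q': array([ 1.08387215,  0.4776941 ,  0.02231986,  1.55634621, -0.01152176,
        1.10930835, -0.08310151]), 'joint_vel': array([-0.00046315, -0.00286229, -0.00226061, -0.00284572, -0.00118962,
       -0.00073185,  0.00076151]), 'joint_torque': array([ 5.15800493e-03, -5.97754383e+01,  1.61444653e+00, -2.81952435e+01,
        1.28854369e-02,  4.95900764e-03, -1.82648427e-05]), 'eef_pos': array([ 0.24944532, -0.62664251,  0.23044084]), 'tool_rot': array([-7.90368564e-04,  9.82112030e-01,  1.88295774e-01, -1.96197165e-04]), 'contact_force': array([-0.01696818,  0.56021308, -1.12589171]), 'torque': array([-0.01540062, -0.00480516, -0.00462556]), 'grasp_force': 0.0, 'gripper_width': 0.9929793273770969}
```

View pics/side0.png

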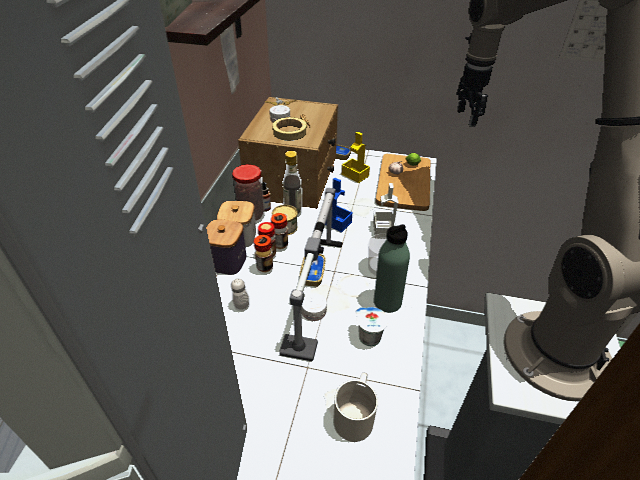

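View pics/top0.png

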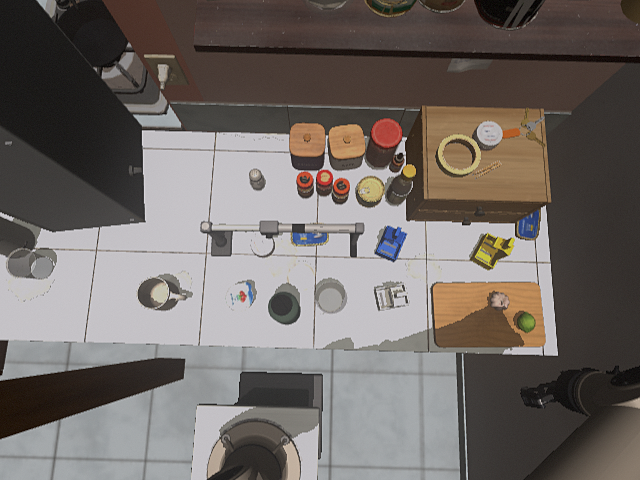

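```bash
python3 - <<'E'
from h import *
c=np.load('top.npz'); P=pts(c); s=np.load('side.npz'); Q=pts(s)
r3=lambda a:np.round(a,3).tolist()
# rail: top-view points in height band
m=(P[...,2]>.165)&(P[...,2]<.205); m[:, :195]=0; m[:,368:]=0; m[:215]=0;m[245:]=0
for u in range(200,366,6):
    v=np.where(m[:,u])[0]
    if len(v): print(u,v.min(),v.max(),r3(P[v.min(),u]),r3(P[v.max(),u]),r3(P[(v.min()+v.max())//2,u]),c['pixels'][(v.min()+v.max())//2,u])
for n,(a,b) in dict(caddy=((375,410),(275,315)),flask=((265,302),(285,328)),tumb=((314,348),(275,315)),yog=((226,258),(278,310)),pep=((246,266),(165,192)),blue=((374,408),(222,262)),mug=((136,190),(272,310))).items():
    X=P[b[0]:b[1],a[0]:a[1]].reshape(-1,3); X=X[X[:,2]>.03]; print(n,r3(X.min(0)),r3(X.max(0)))
p=c['pixels'].astype(int)
X=P[275:315,375:412]; 
for lo,hi in((.03,.045),(.1,.13),(.13,.18)):
    k=(X[...,2]>lo)&(X[...,2]<hi); Y=X[k]; 
    if len(Y)>4:print(lo,len(Y),r3(Y.min(0)),r3(Y.max(0)),cv2.minAreaRect((Y[:,:2]*1000).astype(np.float32)))
cv2.imwrite('pics/z.png',cv2.resize(np.hstack([s['pixels'][170:290,290:430,::-1],c['pixels'][200:320,200:420,::-1][:, :]]),None,fx=2.2,fy=2.2,interpolation=3))
E
```

```text
200 228 230 [0.576, 0.136, 0.191] [0.571, 0.135, 0.192] [0.574, 0.136, 0.187] [133 130 132]
206 222 233 [0.59, 0.122, 0.193] [0.568, 0.124, 0.176] [0.577, 0.12, 0.196] [199 190 184]
212 224 232 [0.589, 0.111, 0.179] [0.571, 0.111, 0.174] [0.578, 0.108, 0.186] [210 207 205]
218 225 230 [0.586, 0.095, 0.184] [0.573, 0.094, 0.186] [0.581, 0.094, 0.186] [197 196 201]
224 225 230 [0.586, 0.08, 0.187] [0.574, 0.079, 0.187] [0.58, 0.079, 0.19] [200 197 204]
230 225 230 [0.586, 0.066, 0.188] [0.575, 0.066, 0.184] [0.581, 0.065, 0.189] [201 198 205]
236 225 231 [0.587, 0.052, 0.186] [0.573, 0.051, 0.184] [0.579, 0.051, 0.188] [199 195 195]
242 225 230 [0.587, 0.038, 0.185] [0.575, 0.037, 0.185] [0.581, 0.037, 0.189] [199 196 203]
248 225 230 [0.587, 0.023, 0.186] [0.575, 0.023, 0.185] [0.582, 0.023, 0.188] [199 196 203]
254 225 230 [0.588, 0.009, 0.187] [0.576, 0.008, 0.185] [0.582, 0.008, 0.191] [199 198 205]
260 221 233 [0.597, -0.006, 0.191] [0.569, -0.007, 0.187] [0.582, -0.007, 0.194] [106 102 103]
266 221 238 [0.596, -0.02, 0.196] [0.558, -0.021, 0.184] [0.576, -0.022, 0.198] [133 128 1
[... 1616 characters left out ...]
8, -0.222, 0.03] [0.469, -0.14, 1.227]
yog [0.338, -0.148, 0.064] [0.465, 0.089, 1.227]
pep [0.338, -0.148, 0.03] [0.768, 0.053, 1.227]
blue [0.338, -0.382, 0.031] [0.631, -0.148, 1.227]
mug [0.338, -0.148, 0.03] [0.468, 0.309, 1.227]
0.03 153 [0.404, -0.387, 0.031] [0.476, -0.299, 0.044] ((439.9028625488281, -343.6570129394531), (57.962921142578125, 80.812744140625), 12.221192359924316)
0.1 195 [0.41, -0.363, 0.101] [0.46, -0.326, 0.13] ((435.2703552246094, -344.3700256347656), (47.63298034667969, 31.022031784057617), 12.65952205657959)
0.13 57 [0.428, -0.356, 0.13] [0.441, -0.332, 0.165] ((434.96600341796875, -343.98236083984375), (9.828387260437012, 23.07208251953125), 12.678991317749023)
```

View pics/z.png

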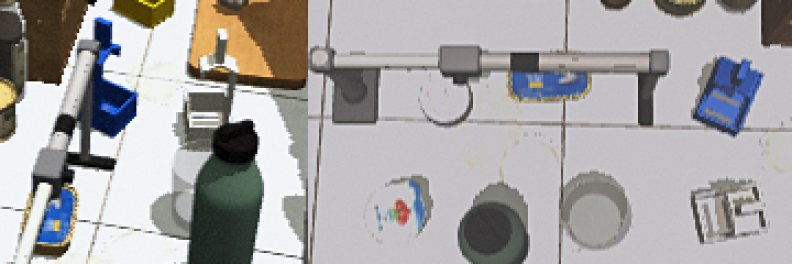

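```bash
cat >> h.py <<'E'
def goal(x,y,z,yaw):
    """shift in tool axes (cm) and spin; yaw = world direction of tool x"""
    o=bot.get_obs(); w,a,b,_=o['tool_rot']; th=2*np.arctan2(b,a)
    d=np.array([x,y,z])-o['eef_pos']; s=(th-yaw+np.pi)%(2*np.pi)-np.pi
    print('th',round(th,4),'rows',np.round([100*(d[0]*np.cos(th)+d[1]*np.sin(th)),100*(d[0]*np.sin(th)-d[1]*np.cos(th)),-100*d[2]],2),'spin',round(s,3))
E
python3 - <<'E'
from h import *
goal(.3,-.5,.40,.379); goal(.582,-.026,.36,1.594)
E
```

```text
th 0.3789 rows [  9.38  -9.9  -16.96] spin -0.0
th 0.3789 rows [ 53.11 -43.51 -12.96] spin -1.215
```

```bash
python3 -m jog '[[4.7,-5,-8.5,0],[9.4,-9.9,-17,0],[9.4,-9.9,-17,0],[9.4,-9.9,-17,0],[9.4,-9.9,-17,0],[9.4,-9.9,-17,0],[9.4,-9.9,-17,0]]' -1 25; python3 -c "
from h import *
goal(.582,-.026,.36,1.594)"
```

```text
t: 0.68
eef_pos: [0.3026, -0.4994, 0.4047]
tool_rot: [0.002, 0.982, 0.19, 0.002]
contact_force: [0.9, -0.8, -0.6]
gripper_width: 0.997
grasp_force: 0.0
th 0.3826 rows [ 43.6  -33.49   4.47] spin -1.211
```

```bash
python3 -m jog '[[43.6,-33.5,3.0,-1.21],[43.6,-33.5,3.0,-1.21],[43.6,-33.5,3.0,-1.21],[43.6,-33.5,3.0,-1.21],[43.6,-33.5,3.0,-1.21],[43.6,-33.5,3.0,-1.21],[43.6,-33.5,3.0,-1.21],[43.6,-33.5,3.0,-1.21],[43.6,-33.5,3.0,-1.21],[43.6,-33.5,3.0,-1.21],[43.6,-33.5,4.5,-1.21],[43.6,-33.5,4.5,-1.21],[43.6,-33.5,4.5,-1.21],[43.6,-33.5,4.5,-1.21],[43.6,-33.5,4.5,-1.21],[43.6,-33.5,4.5,-1.21],[43.6,-33.5,4.5,-1.21],[43.6,-33.5,4.5,-1.21],[43.6,-33.5,4.5,-1.21],[43.6,-33.5,4.5,-1.21]]'; python3 - <<'E'
from h import *
print(bot.get_obs()['q'].round(2))
goal(.582,-.026,.26,1.594); goal(.582,-.026,.158,1.594)
c=cam('wrist'); cv2.imwrite('pics/w1.png',c['pixels'][...,::-1]); print(c['fovy'],c['cx'],c['cy'],np.round(c['pose'],3).tolist())
E
```

```text
t: 2.35
eef_pos: [0.5813, -0.0293, 0.3566]
tool_rot: [0.0, 0.701, 0.713, -0.0]
contact_force: [-0.5, -0.3, 0.1]
gripper_width: 1.004
grasp_force: 0.0
[ 0.34  0.27 -0.5   1.59  0.13  1.31 -0.16]
th 1.5868 rows [0.33 0.07 9.66] spin -0.007
th 1.5868 rows [ 0.33  0.07 19.86] spin -0.007
65.70646984690485 322.66617826577357 236.25815760926207 [[1.0, 0.016, 0.006, 0.581], [0.017, -0.944, -0.328, 0.056], [0.0, 0.328, -0.945, 0.5], [0.0, 0.0, 0.0, 1.0]]
```

View pics/w1.png

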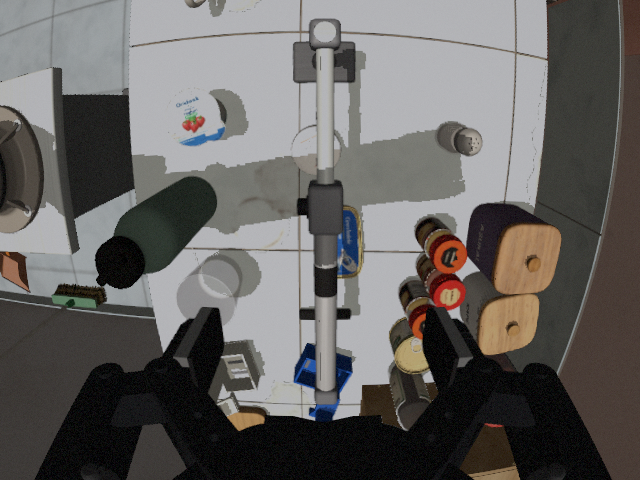

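```bash
cat >> h.py <<'E'
def wray(c,u,v,z):
    f=240/np.tan(np.radians(float(c['fovy']))/2); a=np.array([u-c['cx'],v-c['cy']]); r=np.hypot(*a)
    d=np.r_[a/r*np.sin(r/f),np.cos(r/f)]; T=c['pose']; d=T[:3,:3]@d; o=T[:3,3]; return (o+d*(z-o[2])/d[2]).round(4)
E
python3 - <<'E'
from h import *
c=np.load('wrist.npz')
for u,v,z in((325,233,.197),(309,220,.197),(342,220,.197),(302,206,.18),(325,181,.163),(325,186,.197),(325,265,.18+.011),(325,296,.191),(316,250,.18),(336,250,.18),(317,100,.18),(334,100,.18),(317,330,.18),(336,330,.18)): print(u,v,wray(c,u,v,z))
E
```

```text
325 233 [ 0.5849 -0.0463  0.197 ]
309 220 [ 0.5711 -0.0349  0.197 ]
342 220 [ 0.5991 -0.0344  0.197 ]
302 206 [ 0.5642 -0.027   0.18  ]
325 181 [ 0.5844 -0.0073  0.163 ]
325 186 [ 0.5841 -0.0052  0.197 ]
325 265 [ 0.5855 -0.0789  0.191 ]
325 296 [ 0.5861 -0.1108  0.191 ]
316 250 [ 0.5771 -0.0687  0.18  ]
336 250 [ 0.5956 -0.0684  0.18  ]
317 100 [0.5762 0.0661 0.18  ]
334 100 [0.5905 0.0664 0.18  ]
317 330 [ 0.5789 -0.1567  0.18  ]
336 330 [ 0.5983 -0.1564  0.18  ]
```

```bash
python3 -m jog '[[0.33,0.17,4,-0.007],[0.33,0.17,8,-0.007],[0.33,0.17,12,-0.007],[0.33,0.17,15,-0.007],[0.33,0.17,17,-0.007],[0.33,0.17,19,-0.007],[0.33,0.17,19.8,-0.007],[0.33,0.17,19.8,-0.007],[0.33,0.17,19.8,-0.007]]' -1; python3 -c "
from h import *
goal(.583,-.026,.158,1.594)"
```

```text
t: 3.15
eef_pos: [0.5836, -0.0247, 0.159]
tool_rot: [0.0, 0.698, 0.716, 0.0]
contact_force: [-0.0, -0.0, -0.0]
gripper_width: 1.003
grasp_force: 0.0
th 1.5955 rows [-0.13 -0.06  0.1 ] spin 0.002
```

Close to squeeze the button.

```bash
python3 -m jog '[[-0.1,-0.06,0.1,0],[-0.1,-0.06,0.1,0],[-0.1,-0.06,0.1,0],[-0.1,-0.06,0.1,0],[-0.1,-0.06,0.1,0],[-0.1,-0.06,0.1,0],[-0.1,-0.06,0.1,0],[-0.1,-0.06,0.1,0],[-0.1,-0.06,0.1,0],[-0.1,-0.06,0.1,0]]' 1 25; python3 - <<'E'
from h import *
o=bot.get_obs(); print(o['gripper_width']*85,o['contact_force'],o['eef_pos'])
E
```

```text
t: 3.98
eef_pos: [0.5828, -0.0257, 0.1581]
tool_rot: [0.0, 0.698, 0.716, 0.0]
contact_force: [-2.3, -0.9, 5.5]
gripper_width: 0.368
grasp_force: 29.9
31.24168692989579 [-2.299732   -0.9133216   5.54825919] [ 0.58279519 -0.02574322  0.15808556]
```

```bash
python3 -m jog '[[0.4,0,0,0],[0.8,0,0,0],[1.2,0,0,0],[1.6,0,0,0],[2.0,0,0,0],[2.4,0,0,0],[2.8,0,0,0],[3.2,0,0,0],[3.6,0,0,0],[3.9,0,0,0],[4.0,0,0,0],[4.0,0,0,0],[4.0,0,0,0],[4.0,0,0,0]]'
```

```text
t: 5.15
eef_pos: [0.582, 0.0139, 0.1581]
tool_rot: [0.001, 0.699, 0.716, 0.0]
contact_force: [-1.6, -0.3, 6.5]
gripper_width: 0.365
grasp_force: 30.1
```

```bash
python3 - <<'E'
from h import *
o=bot.get_obs(); print(o['gripper_width']*85,o['contact_force'],o['eef_pos'])
c=cam('wrist'); cv2.imwrite('pics/w2.png',c['pixels'][...,::-1])
E
```

```text
30.99773951262182 [-1.63956608 -0.3097159   6.46299791] [0.58198079 0.01387013 0.15807065]
```

```bash
python3 -m jog '[[0,0,0,0],[0,0,0,0],[0,0,0,0],[0,0,0,0],[0,0,0,0],[0,0,0,0],[0,0,-4,0],[0,0,-8,0],[0,0,-12,0],[0,0,-16,0],[0,0,-20,0],[0,0,-21,0],[0,0,-21,0]]' -1; python3 - <<'E'
from h import *
c=cam('wrist'); cv2.imwrite('pics/w3.png',cv2.resize(c['pixels'][100:340,200:520,::-1],None,fx=2,fy=2))
for n in ['top']:
    c=cam(n);P=pts(c); 
    for u in range(238,272,2):
        k=P[200:245,u]; k=k[(k[:,2]>.165)&(k[:,2]<.21)]
        if len(k):print(u,k[:,0].min().round(3),k[:,0].max().round(3),k[:,1].mean().round(3),end='; ')
    p=c['pixels'].astype(int)
    print([ (u,p[228,u].sum()//3,P[228,u,1].round(3)) for u in range(270,300,2)])
    print([ (u,p[228,u].sum()//3,P[228,u,1].round(3)) for u in range(332,356,2)])
E
```

```text
t: 6.28
eef_pos: [0.5835, 0.015, 0.3718]
tool_rot: [0.003, 0.698, 0.716, 0.003]
contact_force: [0.1, 0.4, -0.3]
gripper_width: 1.001
grasp_force: 0.0
244 0.582 0.594 0.031; 246 0.566 0.595 0.026; 248 0.566 0.595 0.022; 250 0.558 0.596 0.017; 252 0.557 0.594 0.012; 254 0.557 0.595 0.007; 256 0.565 0.595 0.003; 258 0.567 0.596 -0.002; 260 0.568 0.595 -0.007; 262 0.572 0.591 -0.011; 264 0.572 0.59 -0.016; 266 0.572 0.591 -0.02; 268 0.572 0.591 -0.025; 270 0.572 0.59 -0.03; [(270, np.int64(100), np.float64(-0.03)), (272, np.int64(100), np.float64(-0.035)), (274, np.int64(105), np.float64(-0.039)), (276, np.int64(47), np.float64(-0.045)), (278, np.int64(55), np.float64(-0.049)), (280, np.int64(56), np.float64(-0.054)), (282, np.int64(59), np.float64(-0.059)), (284, np.int64(57), np.float64(-0.063)), (286, np.int64(53), np.float64(-0.068)), (288, np.int64(164), np.float64(-0.073)), (290, np.int64(190), np.float64(-0.078)), (292, np.int64(189), np.float64(-0.082)), (294, np.int64(192), np.float64(-0.087)), (296, np.int64(192), np.float64(-0.092)), (298, np.int64(191), np.float64(-0.096))]
[(332, np.int64(193), np.float64(-0.177)), (334, np.int64(195), np.float64(-0.182)), (336, np.int64(194), np.float64(-0.186)), (338, np.int64(138), np.float64(-0.191)), (340, np.int64(142), np.float64(-0.196)), (342, np.int64(139), np.float64(-0.201)), (344, np.int64(140), np.float64(-0.205)), (346, np.int64(104), np.float64(-0.21)), (348, np.int64(222), np.float64(-0.227)), (350, np.int64(211), np.float64(-0.233)), (352, np.int64(211), np.float64(-0.239)), (354, np.int64(211), np.float64(-0.244))]
```

View pics/w3.png

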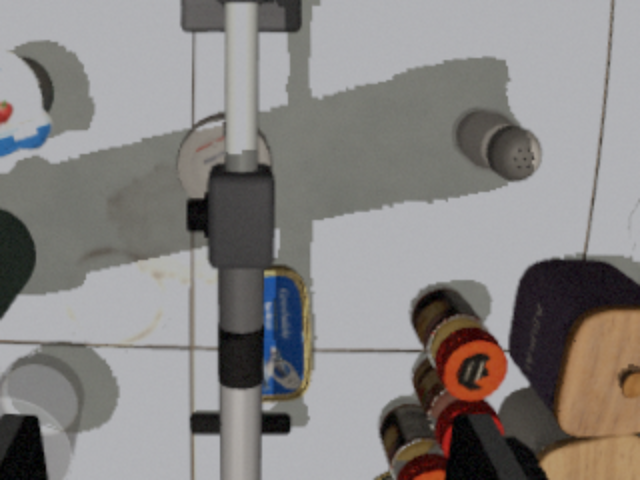

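```bash
python3 -c "
from h import *
goal(.435,-.344,.30,1.789)"
```

```text
th 1.5958 rows [-35.46 -15.54   6.69] spin -0.193
```

```bash
python3 -m jog '[[-35.5,-15.5,2,-0.19],[-35.5,-15.5,2,-0.19],[-35.5,-15.5,2,-0.19],[-35.5,-15.5,2,-0.19],[-35.5,-15.5,2,-0.19],[-35.5,-15.5,2,-0.19],[-35.5,-15.5,2,-0.19],[-35.5,-15.5,2,-0.19],[-35.5,-15.5,6.7,-0.193],[-35.5,-15.5,6.7,-0.193],[-35.5,-15.5,6.7,-0.193],[-35.5,-15.5,6.7,-0.193],[-35.5,-15.5,6.7,-0.193],[-35.5,-15.5,6.7,-0.193]]'; python3 - <<'E'
from h import *
goal(.435,-.344,.131,1.789)
c=cam('wrist'); cv2.imwrite('pics/w4.png',c['pixels'][...,::-1])
E
```

```text
t: 7.55
eef_pos: [0.4366, -0.343, 0.3004]
tool_rot: [0.0, 0.625, 0.781, 0.0]
contact_force: [-0.4, 0.3, -0.3]
gripper_width: 0.998
grasp_force: 0.0
th 1.7912 rows [-0.07 -0.18 16.94] spin 0.002
```

View pics/w4.png

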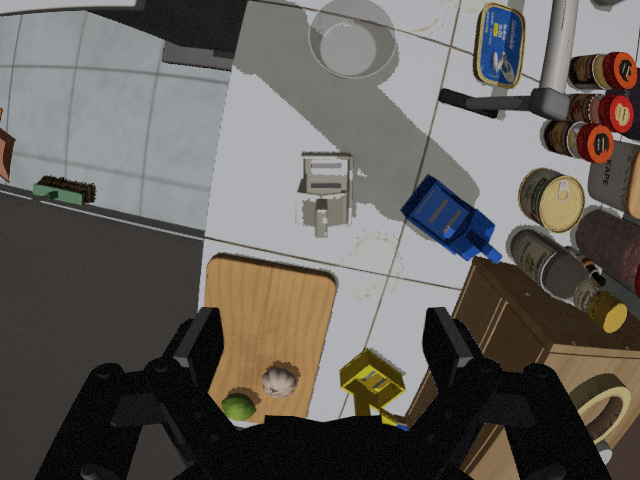

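```bash
python3 -c "
from h import *
c=np.load('wrist.npz'); print(wray(c,322,207,.162),wray(c,322,237,.14),wray(c,316,222,.15),wray(c,328,222,.15))"
python3 -m jog '[[0,-0.18,4,0],[0,-0.18,8,0],[-0.07,-0.18,12,0],[-0.07,-0.18,15,0],[-0.07,-0.18,16.5,0],[-0.07,-0.18,16.9,0],[-0.07,-0.18,16.9,0],[-0.07,-0.18,16.9,0]]'
python3 -m jog '[[0,0,0,0],[0,0,0,0],[0,0,0,0],[0,0,0,0],[0,0,0,0],[0,0,0,0],[0,0,0,0],[0,0,0,0],[0,0,0,0],[0,0,0,0],[0,0,0,0],[0,0,0,0]]' 1 30
```

```text
[ 0.4349 -0.3315  0.162 ] [ 0.4419 -0.3633  0.14  ] [ 0.4335 -0.3482  0.15  ] [ 0.4432 -0.346   0.15  ]
t: 8.27
eef_pos: [0.4353, -0.3455, 0.1327]
tool_rot: [0.001, 0.626, 0.78, 0.0]
contact_force: [1.6, 0.6, 0.3]
gripper_width: 1.002
grasp_force: 0.0
t: 9.27
eef_pos: [0.4341, -0.3454, 0.1314]
tool_rot: [0.0, 0.626, 0.78, 0.0]
contact_force: [0.6, 0.8, 1.7]
gripper_width: 0.116
grasp_force: 33.6
```

```bash
python3 -m jog '[[0,0,-2,0],[0,0,-5,0],[0,0,-8,0],[0,0,-11,0],[0,0,-11,0],[0,0,-11,0]]'; python3 - <<'E'
from h import *
goal(.495,-.138,.2415,1.594)
goal(.4341,-.3454,.2415,1.594)
E
```

```text
t: 9.77
eef_pos: [0.4345, -0.3461, 0.2427]
tool_rot: [0.002, 0.626, 0.78, -0.0]
contact_force: [-0.6, 0.4, -2.4]
gripper_width: 0.113
grasp_force: 33.1
th 1.7885 rows [19.01 10.4   0.12] spin 0.195
th 1.7885 rows [ 0.07 -0.03  0.12] spin 0.195
```

```bash
python3 -m jog '[[2,1,0.1,0.03],[5,2.7,0.1,0.06],[8,4.4,0.1,0.1],[11,6,0.1,0.14],[14,7.7,0.1,0.18],[17,9.3,0.1,0.195],[19,10.4,0.1,0.195],[19,10.4,0.1,0.195],[19,10.4,0.1,0.195],[19,10.4,0.1,0.195]]'; python3 - <<'E'
from h import *
goal(.5855,-.138,.2415,1.594)
c=cam('side'); cv2.imwrite('pics/s5.png',cv2.resize(c['pixels'][160:340,260:460,::-1],None,fx=3,fy=3,interpolation=3))
c=cam('top'); P=pts(c); X=P[200:330,290:360].reshape(-1,3); 
E
```

```text
t: 10.6
eef_pos: [0.4933, -0.1383, 0.2389]
tool_rot: [-0.001, 0.699, 0.715, -0.001]
contact_force: [0.3, -0.3, -2.6]
gripper_width: 0.111
grasp_force: 33.1
th 1.5933 rows [-0.18  9.22 -0.26] spin -0.001
```

View pics/s5.png

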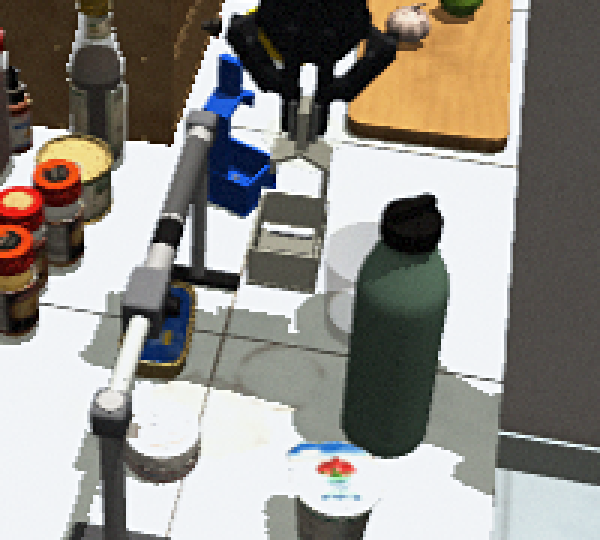

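```bash
python3 -m jog '[[-0.1,1.5,-0.2,0],[-0.1,3.5,-0.2,0],[-0.1,5.5,-0.2,0],[-0.1,7.5,-0.2,0],[-0.1,9,-0.2,0],[-0.1,9.3,-0.2,0],[-0.1,9.3,-0.2,0],[-0.1,9.3,-0.2,0],[-0.1,9.3,-0.2,0]]'; python3 - <<'E'
from h import *
goal(.5865,-.138,.204,1.594)
c=cam('top'); cv2.imwrite('pics/t6.png',cv2.resize(c['pixels'][170:290,210:410,::-1],None,fx=3,fy=3,interpolation=3))
c=cam('side')
E
```

```text
t: 11.45
eef_pos: [0.5863, -0.1371, 0.2421]
tool_rot: [-0.0, 0.699, 0.715, -0.001]
contact_force: [-0.3, -0.4, -2.2]
gripper_width: 0.112
grasp_force: 33.1
th 1.5927 rows [-0.09  0.02  3.81] spin -0.001
```

```bash
python3 -m jog '[[0,0,0.8,0],[0,0,1.6,0],[0,0,2.4,0],[0,0,3.0,0],[0,0,3.4,0],[0,0,3.6,0],[0,0,3.8,0],[0,0,3.8,0],[0,0,3.8,0]]'; python3 -c "
from h import *
print(bot.get_obs()['contact_force'],bot.get_obs()['torque']); goal(.5865,-.138,.204,1.594)"
```

```text
t: 12.3
eef_pos: [0.587, -0.1363, 0.205]
tool_rot: [-0.0, 0.699, 0.715, -0.0]
contact_force: [-4.1, 1.5, 5.0]
gripper_width: 0.114
grasp_force: 34.1
[-4.12834456  1.54202019  4.97710995] [ 0.14170906  1.09948146 -0.02828073]
th 1.5937 rows [-0.17 -0.06  0.1 ] spin -0.0
```

```bash
python3 -m jog '[[0,-0.1,-0.05,0],[0,-0.2,-0.05,0],[0,-0.2,-0.05,0],[0,-0.2,-0.05,0],[0,-0.2,-0.05,0]]'; python3 - <<'E'
from h import *
o=bot.get_obs();print(o['contact_force'],o['torque'])
c=cam('side'); P=pts(c); cv2.imwrite('pics/s7.png',cv2.resize(c['pixels'][160:300,260:440,::-1],None,fx=4,fy=4,interpolation=3))
E
```

```text
t: 12.72
eef_pos: [0.5855, -0.1364, 0.2046]
tool_rot: [0.0, 0.699, 0.715, 0.0]
contact_force: [-0.3, 0.0, -1.7]
gripper_width: 0.111
grasp_force: 33.1
[-0.33283825  0.04580205 -1.72486163] [ 0.01585171 -0.0097381   0.00403864]
```

View pics/s7.png

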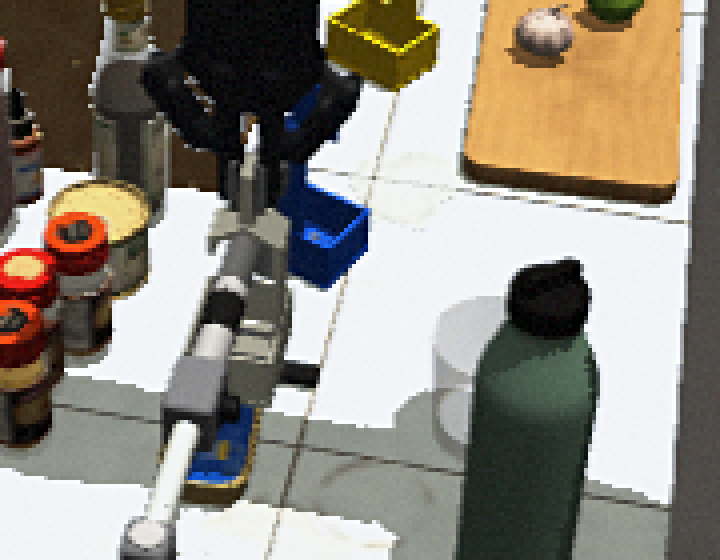

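```bash
python3 -m jog '[[0,0,0.05,0],[0,0,0.05,0],[0,0,0.05,0],[0,0,0.05,0],[0.5,0,0.05,0],[1.2,0,0.05,0],[2.0,0,0.05,0],[2.8,0,0.05,0],[3.6,0,0.05,0],[4.4,0,0.05,0],[5.2,0,0.05,0],[6.0,0,0.05,0],[6.8,0,0.05,0],[7.5,0,0.05,0],[7.9,0,0.05,0],[7.9,0,0.05,0],[7.9,0,0.05,0],[7.9,0,0.05,0]]'; python3 - <<'E'
from h import *
o=bot.get_obs();print(o['contact_force'],o['torque'])
c=cam('wrist'); cv2.imwrite('pics/w8.png',c['pixels'][...,::-1])
goal(.5838,-.0575,.2046,1.594)
E
```

```text
t: 14.27
eef_pos: [0.5838, -0.0568, 0.2044]
tool_rot: [-0.0, 0.699, 0.715, 0.0]
contact_force: [2.6, 1.8, 2.0]
gripper_width: 0.112
grasp_force: 33.5
[2.63328882 1.77894462 1.9813214 ] [ 0.46147855 -0.45310201  0.04065485]
th 1.5939 rows [-0.05 -0.   -0.02] spin -0.0
```

```bash
python3 -m jog '[[0,0.07,0,0],[0,0.07,0,0],[0,0.07,0,0]]'; python3 -m jog '[[0,0,0,0],[0,0,0,0],[0,0,0,0],[0,0,0,0],[0,0,0,0],[0,0,0,0],[0,0,0,0],[0,0,0,0],[0,0,-2,0],[0,0,-4,0],[0,0,-8,0],[0,0,-12,0],[0,0,-15,0],[0,0,-15,0],[0,0,-15,0],[0,0,-15,0],[0,0,-15,0],[0,0,-15,0]]' -1; python3 - <<'E'
from h import *
c=cam('wrist'); cv2.imwrite('pics/w9.png',c['pixels'][...,::-1])
c=cam('top');P=pts(c)
m=(P[...,2]>.2)&(P[...,2]<.25); m[:190]=0;m[250:]=0;m[:,230:]&=True;m[:,:230]=0;m[:,350:]=0
for lo,hi in((.2,.21),(.21,.222),(.222,.24)):
    Y=P[m&(P[...,2]>lo)&(P[...,2]<hi)]; print(lo,len(Y),Y.min(0).round(3),Y.max(0).round(3),cv2.minAreaRect((Y[:,:2]*1000).astype(np.float32)))
print([(u,c['pixels'][228,u].astype(int).sum()//3,P[228,u,1].round(3)) for u in range(256,300,2)])
m=(P[...,2]>.09)&(P[...,2]<.125);m[:215]=0;m[255:]=0;m[:,:255]=0;m[:,:]&=True;m[:,310:]=0
Y=P[m];print('rim',len(Y),Y.min(0).round(3),Y.max(0).round(3),cv2.minAreaRect((Y[:,:2]*1000).astype(np.float32)))
E
```

```text
t: 14.57
eef_pos: [0.5841, -0.0574, 0.2043]
tool_rot: [-0.0, 0.699, 0.715, -0.0]
contact_force: [-0.5, 2.3, 2.7]
gripper_width: 0.111
grasp_force: 33.7
t: 16.07
eef_pos: [0.5835, -0.0575, 0.3526]
tool_rot: [-0.001, 0.699, 0.715, -0.001]
contact_force: [0.0, -0.1, 0.0]
gripper_width: 0.997
grasp_force: 0.0Traceback (most recent call last):
  File "<stdin>", line 6, in <module>
    return umr_minimum(a, axis, None, out, keepdims, initial, where)
ValueError: zero-size array to reduction operation minimum which has no identity
```

View pics/w9.png

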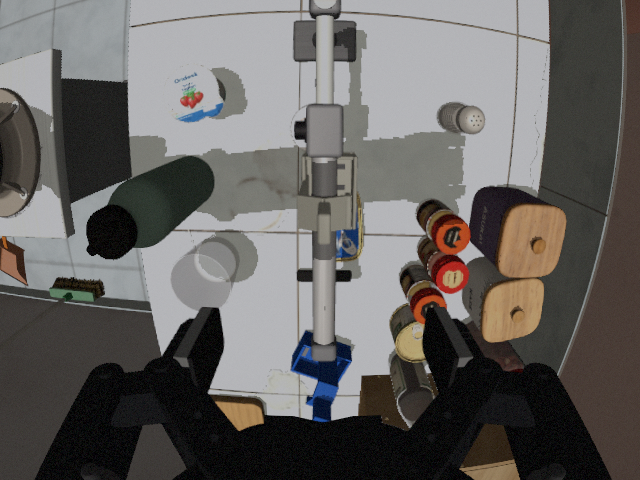

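```bash
python3 - <<'E'
from h import *
c=cam('side');P=pts(c);x,y,z=P[...,0],P[...,1],P[...,2]
b=(abs(x-.584)<.05)&(y>-.13)&(y<.01)
for lo,hi in((.206,.24),(.17,.2),(.085,.115)):
    Y=P[b&(z>lo)&(z<hi)]; 
    if len(Y)>3: print(lo,len(Y),Y.min(0).round(3),Y.max(0).round(3),cv2.minAreaRect((Y[:,:2]*1000).astype(np.float32)))
Y=P[(abs(x-.575)<.04)&(y>-.02)&(y<.06)&(z>.165)&(z<.205)]; print('housing',Y.min(0),Y[abs(Y[:,0]-.574)<.004][:,1].min())
Y=P[(abs(x-.57)<.02)&(y<-.17)&(y>-.25)&(z>.04)&(z<.19)]
if len(Y):print('leg',np.median(Y,0),Y.min(0),Y.max(0))
w=np.load('wrist.npz'); print('leg end',wray(w,323,361,.195),wray(w,323,346,.195),'housing -y edge',wray(w,325,155,.197),'hook',wray(w,325,197,.2),wray(w,325,230,.19))
o=bot.get_obs();print(o['t'])
cv2.imwrite('pics/s10.png',cv2.resize(c['pixels'][160:300,260:440,::-1],None,fx=4,fy=4,interpolation=3))
E
```

```text
0.206 85 [ 0.58  -0.067  0.206] [ 0.59  -0.042  0.236] ((584.892333984375, -54.32442855834961), (10.214776039123535, 25.386180877685547), 0.7329923510551453)
0.17 434 [ 0.561 -0.129  0.171] [0.609 0.01  0.199] ((585.0833740234375, -59.41681671142578), (47.564666748046875, 139.35609436035156), 1.77681303024292)
0.085 247 [ 0.56  -0.096  0.085] [ 0.619 -0.011  0.115] ((590.41064453125, -53.58938217163086), (58.20347595214844, 83.08973693847656), 1.340920090675354)
housing [ 0.55845382 -0.0199582   0.16533198] -0.019958196245408955
leg [ 0.58381412 -0.19441165  0.11556552] [ 0.57494852 -0.2048445   0.04567849] [ 0.5898025  -0.17029967  0.18999123]
leg end [ 0.5883 -0.2104  0.195 ] [ 0.5878 -0.1912  0.195 ] housing -y edge [ 0.5849 -0.0069  0.197 ] hook [ 0.5858 -0.041   0.2   ] [ 0.5866 -0.0726  0.19  ]
16.2167
```

View pics/s10.png

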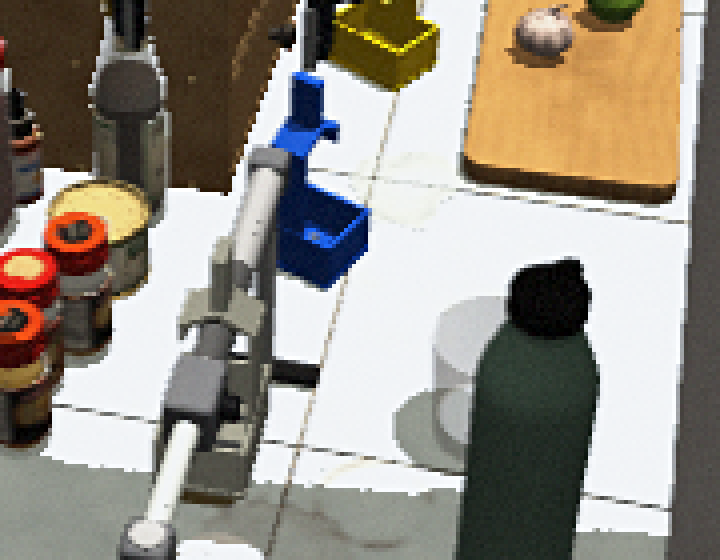

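```bash
python3 -c "
from station import bot
print(bot.hand_in())"
```

```text
the job is handed in; nothing more can be done
None
```

The job is handed in, but the verdict wasn't shown: by my camera measurements the rail is locked one hole shorter with the button out, and the caddy hangs straight with its hook within about 3 mm of the band's middle, at 16 s of the 67 s allowed.

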